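Swap a plug-in module in a live rack and present the failed one

TASK

The module with the red flag has failed: so that the rack never runs short, first take the spare out of the black card stand, push it fully home in the rack's empty front slot, facing the same way as the others, and let go. Then draw the failed module out and tip it at least half-way to flat, component side up, and finish holding it still like that, all of it raised well clear above the rack, so I can look at its components. Leave the good module seated and do not disturb the other things on the bench.

Things in the scene. Friction and masses are not known exactly. Their poses are not given: they have to be found in the camera images.
- rack: Open bench rack, fixed, 151 x 134 x 104 mm high: aluminium side plates and rails, red card guides, green floor board. Origin under its middle, z up, +x away from the robot (turned up to 0.25 rad). Three slots in a row along x, 42 mm apart; a card stands across the row (width along y) and goes straight down. A module is home when its panel rests on the two rails, whose tops are at z = 104 mm.
- slot0 (a point): Front slot (nearest the robot), empty at first: where the origin of a module lies when home, 16 mm above the table, rack x = -52, y = 0 mm; module axes are then the rack's. Guides: 1 mm play on every side, mouths (at z = 103 mm) funnelled to 3 mm. Over the last 11 mm sprung contacts clamp the card: pushing home or pulling out takes 3 to 10 N beyond its weight; if dropped it stops 8 mm short.
- slot1 (a point): The same point of the middle slot (rack x = -10 mm), which holds the failed or the good module.
- slot2 (a point): The same point of the far slot (rack x = +32 mm), which holds the other of the two.
- stand: Black antistatic card stand, fixed, 90 x 128 x 70 mm high, holding the spare upright: two end channels, 70 mm high, take its card's side edges with 1 mm of play on every side. Origin under its middle, z up, +x away from the robot (turned up to 0.3 rad). A card comes out straight up, after 65 mm.
- module_spare: Spare module, green flag, in the stand, leaning up to 2 degrees. All modules alike, about 0.17 kg: green card 3.2 (x) x 100 (y) x 88 mm (z); on top an aluminium panel 120 mm long (y), x -7 to 31, z 88 to 91 mm, and a grey bridge handle. Origin: middle of the card's lower edge; z towards the handle; +x is the component side (parts up to 20 mm high), facing away from the robot in rack and stand.
- module_spare_grip (a point): Middle of the spare's handle bar, 115 mm above the module's origin on its z axis. The bar, in line with the card, is 10 mm thick (x), 54 mm long (y), z = 107 to 123 mm; grasp it across the 10 mm from above, the TCP at this point (fingertips then 5 mm above the panel). Handles of neighbours in the rack leave 32 mm free on each side.
- module_spare_edge (a point): Middle of the lower edge of the spare's card (its origin).
- module_spare_flag (a point): The spare's green flag, 19 x 15 mm, on its panel on the component side, beside the handle: at x = 12, y = 40, z = 92 mm in the module's frame.
- module_failed: The failed module, same build, told by the red flag on its panel (19 x 15 mm, beside the handle at x = 12, y = 40 mm; the others' are green); home in the middle or the far slot of the rack at the start. It must be raised 90 mm to come out of the guides.
- module_failed_grip (a point): Middle of the failed module's handle bar, 115 mm above its origin.
- module_failed_edge (a point): Middle of the lower edge of the failed module's card (its origin).
- module_good: The good module, same build, with a green flag; home in the other of these two slots; stays there.
- multimeter: Yellow and grey multimeter, 155 x 78 x 48 mm, a loose bystander in front of the stand. Origin under its middle.
- parts_cup: Small grey plastic cup, 61 mm across, 36 mm high, a loose bystander at the front left, before the rack. Origin under its middle.
- solder_reel: Blue and grey solder reel, 54 mm across, 40 mm high, a loose bystander on the left. Origin under its middle.
- tape_roll: Brown tape roll, 104 mm across, 47 mm high, a loose bystander on the right. Origin under its middle.

How it is judged:
By the outcome, as a careful person would: the job done as asked, in the order asked, and still so for the second after the job is handed in, while the arm keeps its last pose, push and grip.
It also fails if it takes over 48 s, if anything falls off the work surface, if the arm or the gripper's body presses on something with over 40 N, if the wrist force passes 120 N, or if a joint passes its speed limit or range.

ROBOT

A 6-joint arm with a two-finger parallel gripper is mounted at the origin on a cart in front of the work surface, level with it; the furniture and walls round the work are solid. World frame = base frame: x ahead of the robot, y to its left, z up, the work surface at z = 0. Lengths are in m, angles in rad, forces in N, time in s.
With the tool pointing down it reaches from about 0.3 to 1 m from the base axis. Payload 5.1 kg.
Tool frame: the origin (TCP) lies between the finger pads, 19 mm behind the fingertips; this is the grasp point; z points along the fingers, y is the line along which they close (so a half turn about z gives the same grasp; the last joint's range is limited). The gripper opens to 95 mm and grips with 3 to 60 N. Pads are 20 mm wide; open, the fingers measure 119 mm over their backs; the gripper's body (75 mm by 180 mm) begins 59 mm behind the grasp point.
Start: joints at [-1.196, 0.124, 1.65, -0, 1.367, -0.083], TCP at [0.287, -0.583, 0.233] pointing down, gripper open.
Joint ranges: [-2.61, 2.61], [-1.02, 2.33], [0.03, 2.71], [-1.35, 4.49], [0.32, 2.68], [-2.91, 2.91]. Speed limits (rad/s): [2.57, 2.57, 3.14, 3.14, 3.14, 3.14].

INTERFACE

Orientations are given as a 3x3 rotation matrix whose columns are the frame's x, y, z axes.
In Python, from workcell import readout, read_camera, camera_params, job_done gives the robot as it stands. The module is installed in compiled form; this text tells all that it offers.
- The arm moves only by the tool step_arm, never from a script. Its argument "moves" is a list that holds one entry, the list of rows, each a list of 7 numbers: the shift along the tool's x, y, z normalised to -1 to 1, where 1 is 0.04 m, then the turn, a rotation vector about the tool's x, y, z normalised to -1 to 1, where 1 is 180 degrees, then the opening, from 0 (shut) to 1 (fully open). In form: [[[tx, ty, tz, rx, ry, rz, fingers], ...]]. A call has 1 to 5 rows; each row shifts and turns the commanded pose from where the row before left it, along the tool's axes as they then stand; what a row does not reach is not made up. A row lasts 1/10 s, in which the tool goes at most 50 mm and 8.59 degrees, less where a joint would pass 70% of its speed; a pose out of reach is approached as far as the arm can. A call with a number of a shift or a turn outside -1 to 1 is refused whole. A call with a gripper value outside its range is refused whole. The fingers move at their own pace and stop on an object; the grip force is fixed at half the most. Time passes only in rows, so rows that do not move let the fingers close. It gives the time, the measured TCP pose, the force, the opening and the grip force at its end, in the units of the state.
- readout.read_state(): the state, without advancing time (a new reading comes with each control period).
- read_camera(name): name is "side" or "top" or "wrist"; returns the picture (384x512x3 uint8, red, green, blue); there is no depth.
- camera_params(name): a dict with "mtx" (3x3 intrinsics, pixels), "distortion" ([k1, k2, p1, p2, k3] as OpenCV has them; the pictures are not rectified), "xyz" and "attitude" of the camera in the world; the wrist camera has in their place "tool_from_camera" (4x4, takes a point from camera to tool coordinates, whose origin is the TCP and whose axes are the flange's). Camera axes: x right, y up, looking along -z (the intrinsics and any distortion apply to the point x, -y, -z); pixel columns grow to the right and rows downward; lengths in m; the calibration is good to about 2 mm. A picture is of the moment at which its call begins: read the wrist's pose just before it. camera_params takes no time and is no camera call.
- job_done(): hands the job in; it is judged then, once.
The state is a dict: "t": time; "q": joint angles; "qd": joint speeds; "effort": joint torques, N m; "eef_pos": TCP position; "orientation": TCP orientation; "contact_force": force on the tool from outside, world axes, zero at the start; "ft_torque": the same for the moment, N m; "opening": finger opening in m; "gripper_force": force on a finger pad.
Only numpy, scipy, OpenCV 4.12 (cv2) and the standard library are available. Lean on these libraries where they do the work, as an engineer would, in place of code of your own. Each camera call takes 0.05 s, during which the arm holds its last target. There are 200 camera calls.

## Working session

There is one attempt and no reset: what is moved stays moved. The work goes in short steps, Python scripts to look and compute and a tool call to move; the robot and the scene stay as the last step left them, time stands still between calls to the robot, and variables do not carry over. Pictures are saved under pics/ and viewed, at most 10 in all, crops included, and the job is handed in when it is done.

Besides the shell and the picture viewer there is one more tool, called after "Request:" in YAML: its name, and indented under it one key for each argument. step_arm: Moves the arm, as the interface text tells. Its arguments: {"type":"object","properties":{"moves":{"type":"array"}},"required":["moves"]}

```bash
mkdir -p pics
cat > h.py <<'E'
import numpy as np, cv2
from workcell import readout, read_camera, camera_params, job_done
def save(n,im): cv2.imwrite('pics/'+n+'.png',cv2.cvtColor(im,cv2.COLOR_RGB2BGR))
def cam(name,st=None):
    p=camera_params(name)
    if name=='wrist':
        T=np.eye(4);T[:3,:3]=np.array(st['orientation']);T[:3,3]=st['eef_pos']
        M=T@np.array(p['tool_from_camera']);R,t=M[:3,:3],M[:3,3]
    else:
        R=np.array(p['attitude']);t=np.array(p['xyz'])
    return np.array(p['mtx'],float),np.array(p['distortion'],float),R,t
def ray(c,uv):
    K,d,R,t=c
    n=cv2.undistortPoints(np.array(uv,float).reshape(-1,1,2),K,d).reshape(-1,2)
    v=np.c_[n[:,0],-n[:,1],-np.ones(len(n))]@R.T
    return t,v/np.linalg.norm(v,axis=1)[:,None]
def onz(c,uv,z):
    t,v=ray(c,uv); return t+v*((z-t[2])/v[:,2])[:,None]
def proj(c,P):
    K,d,R,t=c
    q=(np.atleast_2d(P)-t)@R; q=q*[1,-1,-1]
    return cv2.projectPoints(q,np.zeros(3),np.zeros(3),K,d)[0].reshape(-1,2)
E
python3 - <<'E'
from h import *
s=readout.read_state();print(s)
a=read_camera('top');b=read_camera('side')
save('top0',a);save('side0',b)
for n in('top','side','wrist'):print(camera_params(n))
np.savez('im0.npz',top=a,side=b)
E
```

```text
{'t': 0.0, 'q': array([-1.19562204e+00,  1.24519118e-01,  1.65167803e+00,  6.02102677e-06,
        1.36748377e+00, -8.25770421e-02]), 'qd': array([-0.00110799, -0.0015845 ,  0.00226581,  0.00307212,  0.00060125,
       -0.00219463]), 'effort': array([-7.71456944e-04, -4.17598200e+01, -3.59933889e+01,  7.74195325e-02,
        4.91019781e-02, -1.52189059e-04]), 'eef_pos': array([ 0.28702266, -0.58252354,  0.23217556]), 'orientation': array([[ 8.97049131e-01,  4.41930174e-01, -7.59724800e-04],
       [ 4.41930791e-01, -8.97047040e-01,  1.94517118e-03],
       [ 1.78120956e-04, -2.08065990e-03, -9.99997820e-01]]), 'contact_force': array([ 0.36401944,  0.89291428, -0.12362918]), 'ft_torque': array([-0.03711999, -0.01449997, -0.01307319]), 'gripper_force': 0.0, 'opening': 0.09547579984861497}
{'mtx': array([[439.49053663,   0.        , 257.36106544],
       [  0.        , 439.49053663, 193.79162442],
       [  0.        ,   0.        ,   1.        ]]), 'distortion': array([-0.03924345,  0.        ,  0.        ,  0.        ,  0.        ]), 'xyz': array([ 0.26632723, -0.20752696,  1.49007892
[... 538 characters left out ...]
.00887953,  0.60821096, -0.79372576],
       [-0.00988097,  0.79366493,  0.60827489]])}
{'mtx': array([[288.22504346,   0.        , 255.33059408],
       [  0.        , 288.22504346, 192.19471591],
       [  0.        ,   0.        ,   1.        ]]), 'distortion': array([-0.03723956,  0.        ,  0.        ,  0.        ,  0.        ]), 'tool_from_camera': array([[ 7.14162563e-04,  9.63143200e-01,  2.68988227e-01,
         7.55798329e-02],
       [ 9.99999617e-01, -8.23834218e-04,  2.94838313e-04,
         6.96364743e-04],
       [ 5.05573222e-04,  2.68987913e-01, -9.63143420e-01,
        -1.50268303e-01],
       [ 0.00000000e+00,  0.00000000e+00,  0.00000000e+00,
         1.00000000e+00]])}
```

View pics/top0.png

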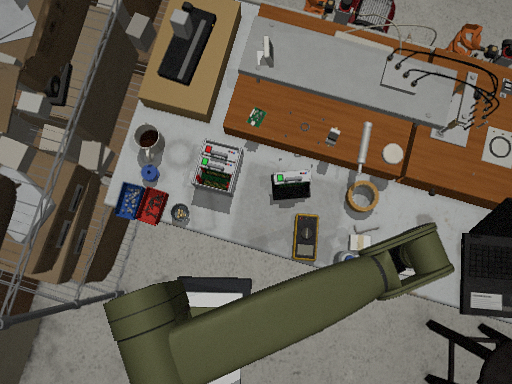

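View pics/side0.png

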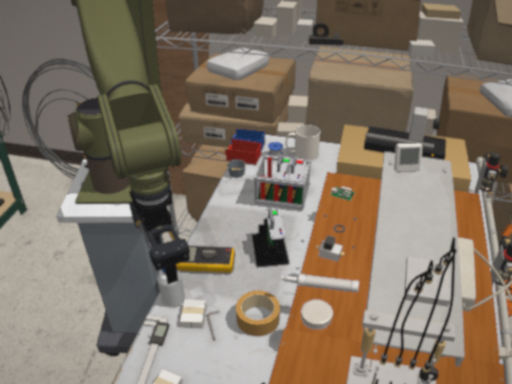

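Top view: the rack is at about (217,165), with the red flag at (208,150) in the far slot and a green one at (206,161) in the middle. The stand with the spare is at about (292,182). The side view agrees. Next I measure the flags and panels.

Run:
```python
from h import *
d=np.load('im0.npz');c=cam('top');a=d['top']
hsv=cv2.cvtColor(a,cv2.COLOR_RGB2HSV)
def blobs(m,off,mn=8):
    n,l,s,ce=cv2.connectedComponentsWithStats(m.astype(np.uint8))
    for i in range(1,n):
        if s[i,4]>=mn: print(s[i],ce[i]+off, onz(c,ce[i]+off,0.108 if 0 else H)[0].round(4))
for nm,(x0,y0,x1,y1),H in(('rack',(185,130,250,200),.108),('stand',(260,160,320,205),.10)):
    h=hsv[y0:y1,x0:x1].astype(int)
    H_=h[...,0];S=h[...,1];V=h[...,2]
    print(nm,'green');blobs((H_>45)&(H_<75)&(S>150)&(V>120),[x0,y0],4)
    print('red');blobs(((H_<6)|(H_>174))&(S>150)&(V>100),[x0,y0],4)
    print('white');blobs((S<40)&(V>190),[x0,y0],20)
    print('black');blobs((V<50),[x0,y0],40)
im=np.hstack([cv2.resize(a[130:205,185:250],None,fx=6,fy=6,interpolation=2),cv2.resize(a[150:225,257:322],None,fx=6,fy=6,interpolation=2)])
save('zoom0',im)
```

```text
rack green
[17 28  6  6 24] [204.375      160.95833333] [ 0.5714 -0.0335  0.108 ]
red
[21 16  5  7 27] [207.88888889 148.66666667] [ 0.6122 -0.0433  0.108 ]
[11 45  3  5  8] [197.25 177.5 ] [ 0.5169 -0.0128  0.108 ]
[41 52  3  5  8] [227.25 184.25] [ 0.497  -0.1094  0.108 ]
white
black
[ 14  38  32  23 362] [214.72099448 178.12707182] [ 0.516  -0.0688  0.108 ]
stand green
[18 15  5  6 25] [279.64 177.48] [ 0.5239 -0.2765  0.1   ]
red
white
black
[ 11  15  39  25 591] [289.95769882 190.2605753 ] [ 0.4831 -0.3101  0.1   ]
```

View pics/zoom0.png

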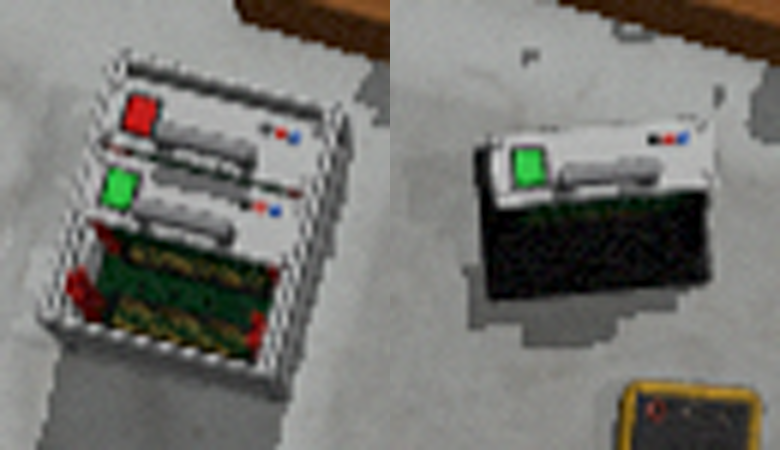

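The zoom shows the red flag in the far slot, the green one in the middle and the front slot empty. The flag spacing comes out at 42 mm, as given, and the rack yaw at about -0.236. The spare's handle runs from about (350,180) to (367,177) in full-image pixels, so the stand yaw is about +0.1. I now plan the approach above the spare.

```bash
cat >> h.py <<'E'
from scipy.spatial.transform import Rotation as Ro
def down(yaw,tilt=0):
    # tool y along module x (yaw), tool x along module y, tool z down
    c,s=np.cos(yaw),np.sin(yaw)
    return np.c_[[-s,c,0],[c,s,0],[0,0,-1.]]@Ro.from_rotvec([-tilt,0,0]).as_matrix()
def plan(p,R,n,st=None,p0=None,R0=None):
    st=st or readout.read_state()
    p0=np.array(st['eef_pos']) if p0 is None else p0; R0=np.array(st['orientation']) if R0 is None else R0
    rv=Ro.from_matrix(R0.T@R).as_rotvec()/n
    d=(np.array(p)-p0)/n; Rc=R0
    for i in range(n):
        print(np.round(np.r_[Rc.T@d/.04,rv/np.pi],3).tolist())
        Rc=Rc@Ro.from_rotvec(rv).as_matrix()
E
python3 - <<'E'
from h import *
plan([.516,-.318,.225],down(.1),10)
E
```

```text
[0.806, -0.34, 0.019, -0.0, -0.0, -0.039]
[0.841, -0.24, 0.019, -0.0, -0.0, -0.039]
[0.864, -0.137, 0.019, -0.0, -0.0, -0.039]
[0.874, -0.031, 0.019, -0.0, -0.0, -0.039]
[0.872, 0.075, 0.019, -0.0, -0.0, -0.039]
[0.856, 0.18, 0.018, -0.0, -0.0, -0.039]
[0.828, 0.282, 0.018, -0.0, -0.0, -0.039]
[0.788, 0.38, 0.018, -0.0, -0.0, -0.039]
[0.736, 0.473, 0.018, -0.0, -0.0, -0.039]
[0.673, 0.558, 0.018, -0.0, -0.0, -0.039]
```

Request:
step_arm:
  moves:
    - [[0.81,-0.34,0.02,0,0,-0.039,0.5],[0.84,-0.24,0.02,0,0,-0.039,0.5],[0.86,-0.14,0.02,0,0,-0.039,0.5],[0.87,-0.03,0.02,0,0,-0.039,0.5],[0.87,0.07,0.02,0,0,-0.039,0.5]]

```text
t: 0.6
eef_pos: [0.4016, -0.4492, 0.2288]
orientation: [[0.476, 0.88, -0.0], [0.88, -0.476, 0.001], [0.0, -0.001, -1.0]]
contact_force: [0.1, 0.1, 0.1]
opening: 0.0603
gripper_force: 0.0
```

Request:
step_arm:
  moves:
    - [[0.86,0.18,0.02,0,0,-0.039,0.5],[0.83,0.28,0.02,0,0,-0.039,0.5],[0.79,0.38,0.02,0,0,-0.039,0.5],[0.74,0.47,0.02,0,0,-0.039,0.5],[0.67,0.56,0.02,0,0,-0.039,0.5]]

```text
t: 1.1
eef_pos: [0.515, -0.3156, 0.2249]
orientation: [[-0.117, 0.993, -0.001], [0.993, 0.117, 0.0], [0.001, -0.001, -1.0]]
contact_force: [-0.1, 0.2, -0.1]
opening: 0.0477
gripper_force: 0.0
```

Request:
step_arm:
  moves:
    - [[0,0,0,0,0,0,0.4],[0,0,0,0,0,0,0.4]]

```text
t: 1.3
eef_pos: [0.5145, -0.3164, 0.2249]
orientation: [[-0.112, 0.994, -0.001], [0.994, 0.112, 0.0], [0.0, -0.001, -1.0]]
contact_force: [-0.3, -0.3, -0.0]
opening: 0.0393
gripper_force: 0.0
```

Run:
```python
from h import *
s=readout.read_state();a=read_camera('wrist');save('w1',a);np.savez('w1.npz',a=a,p=s['eef_pos'],R=s['orientation'])
print(s['t'],s['eef_pos'],s['q'],s['contact_force'])
c=cam('wrist',s)
hsv=cv2.cvtColor(a,cv2.COLOR_RGB2HSV).astype(int);H,S,V=hsv[...,0],hsv[...,1],hsv[...,2]
n,l,st,ce=cv2.connectedComponentsWithStats(((H>45)&(H<75)&(S>150)&(V>120)).astype(np.uint8))
for i in range(1,n):
    if st[i,4]>30: print(st[i],ce[i],onz(c,ce[i],.097)[0])
```

```text
1.3 [ 0.5144633  -0.3164177   0.22487461] [-6.40040506e-01  2.96434227e-02  1.76452631e+00 -5.16747840e-04
  1.34842655e+00 -7.52607710e-01] [-0.29837727 -0.29878392 -0.00330576]
[460  84  27  29 168] [472.9702381   98.20238095] [ 0.70757554 -0.20447904  0.097     ]
[495 115  12  11  56] [499.83928571 119.89285714] [ 0.74039799 -0.22030573  0.097     ]
[260 142  21  17 344] [270.125 149.75 ] [ 0.52404136 -0.27508374  0.097     ]
```

View pics/w1.png

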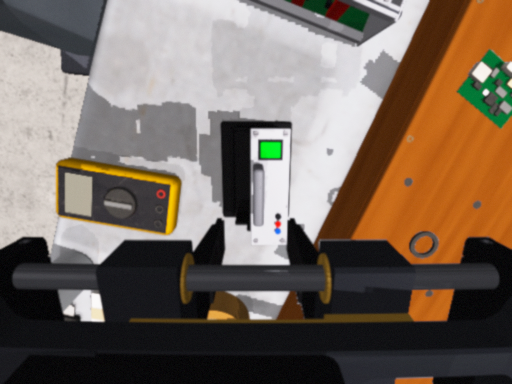

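The wrist view shows the spare's panel at (250–291, 128–245), the green flag at (270,150), and the handle from about (258,165) to (260,226). I take the axes from the panel and handle contours.

Run:
```python
from h import *
d=np.load('w1.npz');a=d['a'];c=cam('wrist',dict(eef_pos=d['p'],orientation=d['R']))
x0,y0=240,115;r=a[115:255,240:305];h=cv2.cvtColor(r,cv2.COLOR_RGB2HSV).astype(int);S,V=h[...,1],h[...,2]
print(V[80,5:55].tolist());print(S[80,5:55].tolist())
pan=((V>195)).astype(np.uint8)
hd=((V>85)&(V<175)&(S<40)).astype(np.uint8)
for nm,m,z in(('panel',pan,.096),('handle',hd,.128)):
    cs,_=cv2.findContours(m,cv2.RETR_EXTERNAL,cv2.CHAIN_APPROX_NONE)
    for k in cs:
        if cv2.contourArea(k)<120: continue
        P=onz(c,k.reshape(-1,2)+[x0,y0],z)[:,:2]*1000
        q=cv2.minAreaRect(P.astype(np.float32));print(nm,cv2.boundingRect(k),q)
```

```text
[15, 13, 16, 20, 32, 87, 147, 152, 120, 126, 148, 168, 178, 189, 191, 192, 185, 167, 164, 195, 224, 232, 239, 240, 239, 240, 240, 239, 240, 240, 240, 240, 240, 240, 240, 241, 241, 242, 241, 242, 242, 241, 231, 175, 157, 214, 229, 231, 232, 233]
[68, 39, 96, 38, 24, 9, 10, 8, 13, 14, 16, 14, 14, 16, 12, 11, 11, 14, 14, 10, 8, 4, 4, 4, 3, 4, 3, 3, 4, 4, 3, 3, 3, 3, 3, 3, 3, 4, 3, 4, 4, 4, 4, 9, 5, 2, 2, 2, 2, 2]
panel (0, 0, 65, 140) ((532.10888671875, -313.9263916015625), (66.4375991821289, 144.85696411132812), 5.64544153213501)
handle (18, 24, 25, 22) ((522.0382690429688, -271.2568054199219), (20.692886352539062, 17.95178985595703), 6.63329553604126)
handle (0, 2, 53, 115) ((520.8204345703125, -295.829345703125), (44.22170639038086, 102.10739135742188), 5.696410179138184)
```

Run:
```python
from h import *
d=np.load('w1.npz');a=d['a'];c=cam('wrist',dict(eef_pos=d['p'],orientation=d['R']))
g=cv2.cvtColor(a,cv2.COLOR_RGB2GRAY).astype(int)
E=[]
for v in range(172,222,4):
    r=np.diff(g[v,266-20:285]); u=246+np.argmax(r[8:28])+8+.5; w=g[v,285:300]; pr=285+np.argmin(np.diff(w))+.5
    E.append((u,pr,v))
E=np.array(E);print(E[:,:2].T.tolist())
hr=onz(c,E[:,[0,2]],.121);pr=onz(c,E[:,[1,2]],.096)
for n,q in(('handle right',hr),('panel right',pr)):
    f=np.polyfit(q[:,1],q[:,0],1);print(n,'yaw',-np.arctan(f[0]),'x at y=-.316',np.polyval(f,-.316))
print(onz(c,[[258,165],[260,226]],.128), g[155:240,258].tolist())
m=cv2.inRange(cv2.cvtColor(a,cv2.COLOR_RGB2HSV),(45,150,120),(75,255,255))[130:170,250:295]
k=max(cv2.findContours(m,0,1)[0],key=cv2.contourArea).reshape(-1,2)+[250,130]
print(cv2.minAreaRect((onz(c,k,.097)[:,:2]*1000).astype(np.float32)))
```

```text
[[264.5, 264.5, 264.5, 264.5, 264.5, 263.5, 263.5, 263.5, 263.5, 263.5, 263.5, 263.5, 263.5], [288.5, 288.5, 288.5, 288.5, 288.5, 287.5, 287.5, 287.5, 287.5, 287.5, 287.5, 287.5, 287.5]]
handle right yaw 0.0951823586274134 x at y=-.316 0.5222980119692776
panel right yaw 0.11754898680400754 x at y=-.316 0.5474158685636624
[[ 0.51330158 -0.28569603  0.128     ]
 [ 0.52169645 -0.34189033  0.128     ]] [110, 110, 110, 116, 137, 183, 203, 176, 119, 69, 51, 54, 53, 65, 90, 124, 151, 170, 180, 179, 179, 179, 178, 179, 177, 178, 178, 180, 179, 177, 178, 178, 177, 176, 178, 177, 179, 179, 177, 179, 180, 178, 178, 179, 178, 178, 180, 178, 178, 179, 175, 175, 178, 177, 176, 175, 176, 176, 175, 174, 175, 172, 172, 173, 173, 173, 174, 171, 171, 170, 172, 203, 230, 236, 236, 236, 236, 235, 235, 237, 236, 236, 234, 230, 226]
((524.009521484375, -275.38262939453125), (19.412532806396484, 15.398311614990234), 6.547112941741943)
```

Request:
step_arm:
  moves:
    - [[0.016,0.06,0.6,0,0,0,0.4],[0,0,0.6,0,0,0,0.4],[0,0,0.6,0,0,0,0.4],[0,0,0.5,0,0,0,0.4],[0,0,0.32,0,0,0,0.4]]

```text
t: 1.85
eef_pos: [0.5151, -0.3167, 0.1186]
orientation: [[-0.109, 0.994, -0.002], [0.994, 0.109, 0.001], [0.002, -0.002, -1.0]]
contact_force: [-0.5, -0.6, 0.1]
opening: 0.0379
gripper_force: 0.0
```

Request:
step_arm:
  moves:
    - [[0,0,0,0,0,0,0.4],[0,0,0,0,0,0,0],[0,0,0,0,0,0,0],[0,0,0,0,0,0,0],[0,0,0,0,0,0,0]]

```text
t: 2.35
eef_pos: [0.517, -0.3162, 0.1213]
orientation: [[-0.112, 0.994, 0.001], [0.994, 0.112, -0.001], [-0.001, 0.001, -1.0]]
contact_force: [0.4, -0.5, -0.6]
opening: 0.011
gripper_force: 0.0
```

Request:
step_arm:
  moves:
    - [[0,0,0,0,0,0,0],[0,0,0,0,0,0,0],[0,0,-0.2,0,0,0,0],[0,0,-0.4,0,0,0,0],[0,0,-0.5,0,0,0,0]]

```text
t: 2.85
eef_pos: [0.5164, -0.3155, 0.1647]
orientation: [[-0.112, 0.994, -0.001], [0.994, 0.112, 0.001], [0.002, -0.001, -1.0]]
contact_force: [0.2, -0.5, -1.1]
opening: 0.0099
gripper_force: 30.0
```

Request:
step_arm:
  moves:
    - [[0,0,-0.5,0,0,0,0],[0,0,-0.6,0,0,0,0],[0,0,-0.8,0,0,0,0],[0,0,-0.8,0,0,0,0],[0,0,-0.8,0,0,0,0]]

```text
t: 3.35
eef_pos: [0.5168, -0.3157, 0.307]
orientation: [[-0.112, 0.994, 0.001], [0.994, 0.112, -0.0], [-0.0, 0.001, -1.0]]
contact_force: [-0.1, -0.6, -1.7]
opening: 0.0097
gripper_force: 30.0
```

Run:
```python
from h import *
plan([.50,-.19,.31],down(-.236),5)
```

```text
[0.634, -0.013, -0.015, 0.0, 0.0, 0.022]
[0.632, -0.057, -0.015, 0.0, 0.0, 0.022]
[0.626, -0.101, -0.015, 0.0, 0.0, 0.022]
[0.618, -0.144, -0.015, 0.0, 0.0, 0.022]
[0.606, -0.187, -0.015, 0.0, 0.0, 0.022]
```

Request:
step_arm:
  moves:
    - [[0.63,-0.01,-0.02,0,0,0.022,0],[0.63,-0.06,-0.02,0,0,0.022,0],[0.63,-0.1,-0.02,0,0,0.022,0],[0.62,-0.14,-0.02,0,0,0.022,0],[0.61,-0.19,-0.02,0,0,0.022,0]]

```text
t: 3.85
eef_pos: [0.4998, -0.189, 0.3098]
orientation: [[0.234, 0.972, 0.001], [0.972, -0.234, 0.0], [0.0, 0.001, -1.0]]
contact_force: [0.3, 0.1, -1.6]
opening: 0.0098
gripper_force: 30.0
```

Request:
step_arm:
  moves:
    - [[0,0,0,0,0,0,0],[0,0,0,0,0,0,0],[0,0,0,0,0,0,0]]

```text
t: 4.15
eef_pos: [0.5001, -0.1907, 0.3091]
orientation: [[0.231, 0.973, 0.001], [0.973, -0.231, -0.0], [-0.0, 0.001, -1.0]]
contact_force: [0.2, 0.1, -1.5]
opening: 0.0097
gripper_force: 30.0
```

Run:
```python
from h import *
s=readout.read_state();a=read_camera('wrist');save('w2',a);np.savez('w2.npz',a=a,p=s['eef_pos'],R=s['orientation'])
print(s['t'],s['eef_pos'],s['orientation'])
c=cam('wrist',s);K,D,Rc,t=c
hsv=cv2.cvtColor(a,cv2.COLOR_RGB2HSV).astype(int);H,S,V=hsv[...,0],hsv[...,1],hsv[...,2]
for nm,m in(('g',(H>45)&(H<75)&(S>150)&(V>120)),('r',((H<6)|(H>174))&(S>150)&(V>90))):
  n,l,st,ce=cv2.connectedComponentsWithStats(m.astype(np.uint8))
  for i in range(1,n):
    if st[i,4]>30:
      P=onz(c,ce[i],.108)[0];z2=s['eef_pos'][2]-.023;Q=onz(c,ce[i],z2)[0]
      print(nm,st[i],ce[i].round(1),P.round(4),'tool',((Q-s['eef_pos'])@s['orientation']).round(4))
```

```text
4.15 [ 0.50009558 -0.19070582  0.30911292] [[ 2.31106622e-01  9.72928270e-01  5.57136277e-04]
 [ 9.72928375e-01 -2.31106378e-01 -4.68750921e-04]
 [-3.27303276e-04  6.50385134e-04 -9.99999735e-01]]
g [276  15  18  15 264] [284.6  21.9] [ 0.5712 -0.0313  0.108 ] tool [0.1226 0.0161 0.023 ]
g [260 159  32  24 744] [275.  170.5] [ 0.5253 -0.1915  0.108 ] tool [0.0406 0.0124 0.023 ]
r [229  10  14  11 116] [235.5  14.3] [ 0.5206 -0.0116  0.108 ] tool [ 0.1263 -0.0104  0.023 ]
r [313  15  19  16 276] [322.6  22.1] [ 0.612 -0.041  0.108] tool [0.1227 0.0368 0.023 ]
r [231 103  14   8  89] [237.7 107.1] [ 0.4989 -0.1074  0.108 ] tool [ 0.0779 -0.0099  0.023 ]
```

View pics/w2.png

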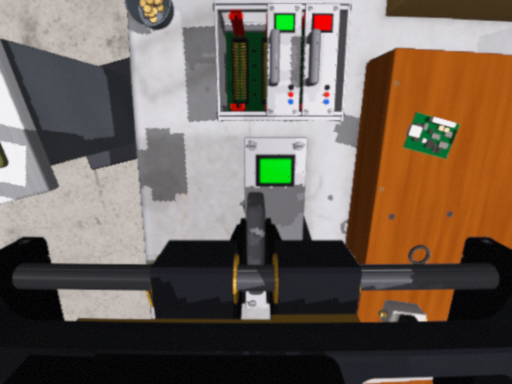

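The wrist view shows the held module's flag at (275,170), which is tool (40.6, 12.4) mm against an ideal (40, 12), so the grasp is centred. The rack flags are at (285,22) green and (323,22) red. The front-slot guides are at (235,14) and (238,107), which puts slot0 at about (0.5095, -0.0585) with yaw -0.233.

Request:
step_arm:
  moves:
    - [[0.5,-0.08,0,0,0,0,0],[0.75,-0.12,0,0,0,0,0],[0.8,-0.135,0,0,0,0,0],[0.72,-0.12,0,0,0,0,0],[0.5,-0.08,0,0,0,0,0]]

```text
t: 4.7
eef_pos: [0.5096, -0.0571, 0.3086]
orientation: [[0.231, 0.973, -0.0], [0.973, -0.231, 0.0], [0.0, -0.0, -1.0]]
contact_force: [0.6, 0.3, -1.2]
opening: 0.0097
gripper_force: 30.0
```

Request:
step_arm:
  moves:
    - [[0,0,0.5,0,0,0,0],[0,0,0.6,0,0,0,0],[0,0,0.38,0,0,0,0],[0,0,0,0,0,0,0],[0,0,0,0,0,0,0]]

```text
t: 5.2
eef_pos: [0.5096, -0.0584, 0.2496]
orientation: [[0.232, 0.973, -0.0], [0.973, -0.232, 0.0], [0.0, -0.0, -1.0]]
contact_force: [0.3, 0.0, -1.9]
opening: 0.0098
gripper_force: 30.0
```

```bash
cat > look.py <<'E'
from h import *
import sys
n=sys.argv[1]
s=readout.read_state();a=read_camera('wrist');save(n,a);np.savez(n+'.npz',a=a,p=s['eef_pos'],R=s['orientation'])
print(s['t'],s['eef_pos'],s['orientation'])
c=cam('wrist',s)
hsv=cv2.cvtColor(a,cv2.COLOR_RGB2HSV).astype(int);H,S,V=hsv[...,0],hsv[...,1],hsv[...,2]
for nm,m in(('g',(H>45)&(H<75)&(S>150)&(V>120)),('r',((H<6)|(H>174))&(S>150)&(V>90))):
  n,l,st,ce=cv2.connectedComponentsWithStats(m.astype(np.uint8))
  for i in range(1,n):
    if st[i,4]>60:
      P=onz(c,ce[i],.108)[0];z2=s['eef_pos'][2]-.023;Q=onz(c,ce[i],z2)[0]
      print(nm,st[i],ce[i].round(1),P.round(4),'tool@108',((P-s['eef_pos'])@s['orientation']).round(4),'tool held',((Q-s['eef_pos'])@s['orientation']).round(4))
E
python3 look.py w3
```

```text
5.2 [ 0.50959743 -0.05843791  0.24964129] [[ 2.31941397e-01  9.72729730e-01 -2.46009067e-04]
 [ 9.72729759e-01 -2.31941370e-01  1.33346162e-04]
 [ 7.26500964e-05 -2.70228835e-04 -9.99999961e-01]]
g [307 140  12  16 182] [312.4 147.5] [ 0.5753 -0.0323  0.108 ] tool@108 [0.0407 0.0578 0.1416] tool held [0.0546 0.0345 0.023 ]
g [260 159  31  24 742] [275.  170.5] [ 0.5334 -0.0467  0.108 ] tool@108 [0.017  0.0205 0.1416] tool held [0.0406 0.0124 0.023 ]
r [  98    0  104   53 3402] [148.2  21.8] [0.4503 0.1161 0.108 ] tool@108 [ 0.156  -0.0982  0.1417] tool held [ 0.1231 -0.0581  0.023 ]
r [340 140  20  16 315] [349.5 147.5] [ 0.612  -0.0409  0.108 ] tool@108 [0.0408 0.0956 0.1416] tool held [0.0547 0.0569 0.023 ]
```

View pics/w3.png

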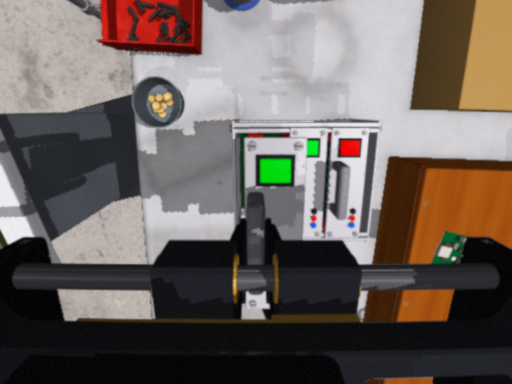

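Relative to the held flag (275,170), the red flag (349,147) is within 1 mm of where it must be. I descend with a 0.5 mm correction and watch the force.

Request:
step_arm:
  moves:
    - [[0,-0.013,0.3,0,0,0,0],[0,0,0.4,0,0,0,0],[0,0,0.2,0,0,0,0],[0,0,0.15,0,0,0,0],[0,0,0.1,0,0,0,0]]

```text
t: 5.75
eef_pos: [0.5087, -0.0578, 0.2024]
orientation: [[0.231, 0.973, -0.001], [0.973, -0.231, 0.0], [-0.0, -0.001, -1.0]]
contact_force: [-0.9, 0.4, -1.2]
opening: 0.0098
gripper_force: 30.0
```

Request:
step_arm:
  moves:
    - [[0,0,0.1,0,0,0,0],[0,0,0.1,0,0,0,0],[0,0,0.1,0,0,0,0]]

```text
t: 6.05
eef_pos: [0.5088, -0.0578, 0.191]
orientation: [[0.231, 0.973, -0.0], [0.973, -0.231, 0.0], [-0.0, -0.0, -1.0]]
contact_force: [-0.1, -0.7, -2.2]
opening: 0.0098
gripper_force: 30.0
```

Request:
step_arm:
  moves:
    - [[0,0,0.2,0,0,0,0],[0,0,0.25,0,0,0,0],[0,0,0.25,0,0,0,0],[0,0,0.2,0,0,0,0],[0,0,0.1,0,0,0,0]]

```text
t: 6.55
eef_pos: [0.5087, -0.0578, 0.1503]
orientation: [[0.231, 0.973, -0.001], [0.973, -0.231, 0.0], [-0.0, -0.001, -1.0]]
contact_force: [0.7, 0.1, -1.6]
opening: 0.0097
gripper_force: 30.0
```

Request:
step_arm:
  moves:
    - [[0,0,0.1,0,0,0,0],[0,0,0.1,0,0,0,0],[0,0,0.1,0,0,0,0],[0,0,0.08,0,0,0,0],[0,0,0.05,0,0,0,0]]

```text
t: 7.05
eef_pos: [0.5097, -0.058, 0.1353]
orientation: [[0.231, 0.973, 0.002], [0.973, -0.231, -0.0], [0.0, 0.002, -1.0]]
contact_force: [-0.3, 0.4, 2.2]
opening: 0.0098
gripper_force: 30.0
```

Request:
step_arm:
  moves:
    - [[0,0,0.05,0,0,0,0],[0,0,0.05,0,0,0,0],[0,0,0,0,0,0,0]]

```text
t: 7.35
eef_pos: [0.509, -0.0578, 0.1301]
orientation: [[0.231, 0.973, 0.0], [0.973, -0.231, -0.0], [0.0, 0.0, -1.0]]
contact_force: [0.1, 0.4, 1.4]
opening: 0.01
gripper_force: 30.0
```

Request:
step_arm:
  moves:
    - [[0,0,0.04,0,0,0,0],[0,0,0,0,0,0,0]]

```text
t: 7.55
eef_pos: [0.5092, -0.0579, 0.1292]
orientation: [[0.231, 0.973, 0.001], [0.973, -0.231, -0.0], [-0.0, 0.001, -1.0]]
contact_force: [-1.0, -0.9, 4.1]
opening: 0.0099
gripper_force: 30.0
```

Request:
step_arm:
  moves:
    - [[0,0,0.04,0,0,0,0],[0,0,0,0,0,0,0]]

```text
t: 7.75
eef_pos: [0.5092, -0.0579, 0.1292]
orientation: [[0.231, 0.973, 0.0], [0.973, -0.231, -0.0], [-0.0, 0.0, -1.0]]
contact_force: [-5.4, 0.9, 13.1]
opening: 0.0098
gripper_force: 30.0
```

Request:
step_arm:
  moves:
    - [[0,0,0.04,0,0,0,0],[0,0,0,0,0,0,0]]

```text
t: 7.95
eef_pos: [0.5092, -0.0579, 0.1291]
orientation: [[0.231, 0.973, -0.0], [0.973, -0.231, -0.0], [-0.0, -0.0, -1.0]]
contact_force: [-9.7, 1.1, 19.8]
opening: 0.0099
gripper_force: 30.0
```

Request:
step_arm:
  moves:
    - [[0,0,-0.08,0,0,0,0],[0,0,0,0,0,0,0.3],[0,0,0,0,0,0,0.3],[0,0,0,0,0,0,0.3],[0,0,0,0,0,0,0.3]]

```text
t: 8.45
eef_pos: [0.5086, -0.0578, 0.1281]
orientation: [[0.231, 0.973, -0.001], [0.973, -0.231, 0.0], [0.0, -0.001, -1.0]]
contact_force: [-0.3, -1.2, -0.5]
opening: 0.0281
gripper_force: 0.0
```

Request:
step_arm:
  moves:
    - [[0,0,-0.3,0,0,0,0.3],[0,0,-0.7,0,0,0,0.3],[0,0,-0.8,0,0,0,0.3],[0,0.6,-0.6,0,0,0,0.3],[0,0.6,-0.1,0,0,0,0.3]]

```text
t: 8.95
eef_pos: [0.5582, -0.0694, 0.2345]
orientation: [[0.231, 0.973, 0.008], [0.973, -0.231, -0.002], [0.0, 0.009, -1.0]]
contact_force: [-0.3, -0.2, -0.1]
opening: 0.0288
gripper_force: 0.0
```

Request:
step_arm:
  moves:
    - [[0,0.4,0,0,0,0,0.3],[0,0.2,0,0,0,0,0.3],[0,0,0,0,0,0,0.3]]

```text
t: 9.25
eef_pos: [0.5794, -0.0746, 0.2288]
orientation: [[0.231, 0.973, -0.0], [0.973, -0.231, 0.0], [-0.0, -0.0, -1.0]]
contact_force: [0.2, 0.1, -0.3]
opening: 0.0284
gripper_force: 0.0
```

```bash
python3 look.py w4;python3 - <<'E'
from h import *
a=cv2.imread('pics/w4.png')[100:260,160:400];cv2.imwrite('pics/w4z.png',cv2.resize(a,None,fx=3,fy=3,interpolation=2))
E
```

```text
9.25 [ 0.57937022 -0.07462646  0.22877757] [[ 2.31313294e-01  9.72879252e-01 -3.46965281e-04]
 [ 9.72879314e-01 -2.31313280e-01  8.10019906e-05]
 [-1.45252137e-06 -3.56292182e-04 -9.99999937e-01]]
g [181 142  21  16 323] [190.8 149.6] [ 0.5301 -0.0207  0.108 ] tool@108 [ 0.0411 -0.0604  0.1208] tool held [ 0.0533 -0.0384  0.023 ]
g [226 143  21  16 323] [235.7 150.5] [ 0.5709 -0.0314  0.108 ] tool@108 [ 0.0401 -0.0182  0.1208] tool held [ 0.0527 -0.0115  0.023 ]
r [  23    0  116   51 3591] [82.8 21.8] [0.4703 0.1069 0.108 ] tool@108 [ 0.1514 -0.148   0.1208] tool held [ 0.1238 -0.0945  0.023 ]
r [270 142  22  18 385] [280.5 150.5] [ 0.6119 -0.041   0.108 ] tool@108 [0.0402 0.0239 0.1208] tool held [0.0528 0.0154 0.023 ]
```

View pics/w4z.png

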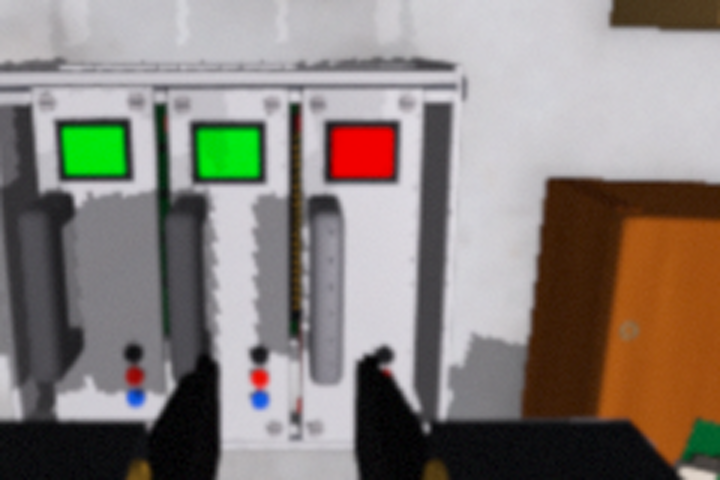

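The zoom shows three panels in line at the same pitch (42.2 and 42.1 mm) with equal flag sizes, so the spare is home and flush with the others. The failed module's grip is at about (0.591, -0.077).

Request:
step_arm:
  moves:
    - [[0,0.295,0.1,0,0,0,0.3],[0,0,0.6,0,0,0,0.3],[0,0,0.75,0,0,0,0.3],[0,0,0.6,0,0,0,0.3],[0,0,0.39,0,0,0,0.3]]

```text
t: 9.8
eef_pos: [0.5892, -0.0769, 0.1283]
orientation: [[0.231, 0.973, -0.003], [0.973, -0.231, 0.001], [-0.0, -0.003, -1.0]]
contact_force: [-0.3, 1.4, -0.9]
opening: 0.0288
gripper_force: 0.0
```

Request:
step_arm:
  moves:
    - [[0,0,0,0,0,0,0.3],[0,0,0,0,0,0,0],[0,0,0,0,0,0,0],[0,0,0,0,0,0,0],[0,0,0,0,0,0,0]]

```text
t: 10.3
eef_pos: [0.5912, -0.0774, 0.1327]
orientation: [[0.231, 0.973, 0.002], [0.973, -0.231, -0.0], [0.0, 0.002, -1.0]]
contact_force: [-1.1, -0.2, 3.4]
opening: 0.0095
gripper_force: 30.0
```

Gripped. Now I lift it straight out.

Request:
step_arm:
  moves:
    - [[0,0,-0.06,0,0,0,0],[0,0,-0.1,0,0,0,0],[0,0,-0.1,0,0,0,0],[0,0,-0.1,0,0,0,0],[0,0,-0.15,0,0,0,0]]

```text
t: 10.8
eef_pos: [0.5903, -0.0772, 0.1521]
orientation: [[0.231, 0.973, -0.001], [0.973, -0.231, 0.0], [0.0, -0.001, -1.0]]
contact_force: [1.2, -0.3, -2.6]
opening: 0.0097
gripper_force: 30.0
```

Request:
step_arm:
  moves:
    - [[0,0,-0.3,0,0,0,0],[0,0,-0.4,0,0,0,0],[0,0,-0.5,0,0,0,0],[0,0,-0.5,0,0,0,0],[0,0,-0.5,0,0,0,0]]

```text
t: 11.3
eef_pos: [0.5906, -0.0772, 0.2422]
orientation: [[0.231, 0.973, 0.001], [0.973, -0.231, -0.0], [0.0, 0.002, -1.0]]
contact_force: [-0.3, -0.3, -1.4]
opening: 0.0096
gripper_force: 30.0
```

Request:
step_arm:
  moves:
    - [[0,0,-0.7,0,0,0,0],[0,0,-0.8,0,0,0,0],[0,0,-0.8,0,0,0,0],[0,0,-0.7,0,0,0,0],[0,0,-0.4,0,0,0,0]]

```text
t: 11.8
eef_pos: [0.5909, -0.0773, 0.3807]
orientation: [[0.231, 0.973, 0.006], [0.973, -0.231, -0.001], [0.0, 0.006, -1.0]]
contact_force: [0.4, 1.0, -2.1]
opening: 0.01
gripper_force: 30.0
```

```bash
python3 look.py w5
python3 - <<'E'
from h import *
s=readout.read_state();print(s['q'],s['opening'],s['gripper_force'],s['contact_force'])
E
```

```text
11.8 [ 0.590906   -0.07726891  0.38067837] [[ 2.31280326e-01  9.72869688e-01  5.82938198e-03]
 [ 9.72887142e-01 -2.31277036e-01 -1.24149520e-03]
 [ 1.40389137e-04  5.95846419e-03 -9.99982238e-01]]
g [197 132  14  11 145] [203.8 136.9] [ 0.5294 -0.021   0.108 ] tool@108 [ 0.0404 -0.0745  0.2722] tool held [ 0.0609 -0.0303  0.0228]
g [227 132  14  11 149] [233.5 137. ] [ 0.5711 -0.0312  0.108 ] tool@108 [ 0.0401 -0.0316  0.2725] tool held [ 0.0607 -0.0127  0.0229]
r [  85   14   79   54 2591] [124.8  41.5] [0.4601 0.1268 0.108 ] tool@108 [ 0.1683 -0.1761  0.2717] tool held [ 0.1132 -0.0719  0.0226]
r [259 158  33  25 767] [274.6 170.4] [ 0.6186 -0.0931  0.108 ] tool@108 [-0.0091  0.029   0.2729] tool held [0.0406 0.0121 0.0231]
[-2.20149088e-01 -4.99833333e-02  1.58283234e+00  4.04654511e-05
  1.59984729e+00  1.32540444e-02] 0.009614890629561371 29.998879730701447 [ 0.70724956 -0.36236068  0.617447  ]
```

The red-flag module is out, with its flag at tool (40.6, 12.1), and the good module has not moved. Next I plan the tilt.

Run:
```python
from h import *
plan([.55,-.068,.42],down(-.232,np.radians(66)),9)
```

```text
[-0.001, -0.117, -0.105, -0.04, 0.0, -0.0]
[-0.001, -0.103, -0.119, -0.04, 0.0, -0.0]
[-0.001, -0.087, -0.131, -0.04, 0.0, -0.0]
[-0.001, -0.07, -0.141, -0.04, 0.0, -0.0]
[-0.001, -0.051, -0.149, -0.04, 0.0, -0.0]
[-0.001, -0.032, -0.154, -0.04, 0.0, -0.0]
[-0.001, -0.012, -0.157, -0.04, 0.0, -0.0]
[-0.001, 0.008, -0.157, -0.04, 0.0, -0.0]
[-0.001, 0.028, -0.155, -0.04, 0.0, -0.0]
```

Request:
step_arm:
  moves:
    - [[0,-0.12,-0.11,-0.04,0,0,0],[0,-0.1,-0.12,-0.04,0,0,0],[0,-0.09,-0.13,-0.04,0,0,0],[0,-0.07,-0.14,-0.04,0,0,0]]

```text
t: 12.25
eef_pos: [0.5715, -0.0727, 0.3921]
orientation: [[0.231, 0.851, 0.472], [0.973, -0.202, -0.112], [0.0, 0.485, -0.875]]
contact_force: [0.1, -0.4, -1.8]
opening: 0.0094
gripper_force: 30.0
```

Request:
step_arm:
  moves:
    - [[0,-0.05,-0.15,-0.04,0,0,0],[0,-0.03,-0.15,-0.04,0,0,0],[0,-0.01,-0.16,-0.04,0,0,0]]

```text
t: 12.55
eef_pos: [0.5578, -0.0694, 0.4045]
orientation: [[0.231, 0.618, 0.751], [0.973, -0.147, -0.179], [0.0, 0.772, -0.635]]
contact_force: [-0.0, 0.1, -0.7]
opening: 0.01
gripper_force: 30.0
```

Run:
```python
from h import *
s=readout.read_state();print(s['t'],s['eef_pos'],s['orientation'].round(3),s['q'].round(3),s['opening'],s['gripper_force'],s['contact_force'])
```

```text
12.55 [ 0.5577872  -0.06944037  0.40446848] [[ 0.231  0.618  0.751]
 [ 0.973 -0.147 -0.179]
 [ 0.     0.772 -0.635]] [-0.211 -0.627  2.148 -0.026  0.739  0.033] 0.009968847963369398 29.99802589416504 [-0.00979832  0.09045054 -0.66446087]
```

Request:
step_arm:
  moves:
    - [[0,0.01,-0.16,-0.04,0,0,0],[0,0.1,-0.1,-0.035,0,0,0],[0,0.2,0,0,0,0,0],[0,0.1,0,0,0,0,0],[0,0,0,0,0,0,0]]

```text
t: 13.05
eef_pos: [0.559, -0.0698, 0.4291]
orientation: [[0.231, 0.426, 0.874], [0.973, -0.102, -0.208], [0.0, 0.899, -0.438]]
contact_force: [0.0, -0.4, -2.2]
opening: 0.01
gripper_force: 30.0
```

Request:
step_arm:
  moves:
    - [[0,0,0,0,0,0,0],[0,0,0,0,0,0,0],[0,0,0,0,0,0,0],[0,0,0,0,0,0,0],[0,0,0,0,0,0,0]]

```text
t: 13.55
eef_pos: [0.5581, -0.0695, 0.4257]
orientation: [[0.231, 0.428, 0.873], [0.973, -0.102, -0.208], [0.0, 0.898, -0.44]]
contact_force: [0.2, 0.3, -2.0]
opening: 0.0097
gripper_force: 30.0
```

```bash
python3 look.py w6
python3 - <<'E'
from h import *
s=readout.read_state();print(s['q'].round(3),s['qd'].round(3),s['gripper_force'])
a=read_camera('side');b=read_camera('top')
save('fin',np.hstack([cv2.resize(a[60:300,140:340],None,fx=2,fy=2),cv2.resize(b[90:330,130:330],None,fx=2,fy=2)]))
E
```

```text
13.55 [ 0.55814112 -0.06953075  0.42574828] [[ 2.31231962e-01  4.28434756e-01  8.73484653e-01]
 [ 9.72898648e-01 -1.01845602e-01 -2.07595024e-01]
 [ 1.96466698e-05  8.97814643e-01 -4.40373553e-01]]
r [278  17   5  15  61] [279.9  23.2] [1.4416 0.0853 0.108 ] tool@108 [0.3549 0.0774 0.8795] tool held [0.1397 0.0174 0.0877]
r [  4 134  18   8 108] [ 12.1 137.1] [ 0.5986 -0.0271  0.108 ] tool@108 [ 0.0506 -0.2723  0.1664] tool held [ 0.0694 -0.0635 -0.0772]
r [260 159  32  24 743] [275.  170.4] [ 1.3114 -0.3776  0.108 ] tool@108 [-0.1255  0.0688  0.8618] tool held [0.0287 0.0154 0.0836]
r [ 22 212  16  13 140] [ 28.8 218.1] [ 0.5758 -0.1203  0.108 ] tool@108 [-0.0453 -0.2725  0.1659] tool held [ 0.0472 -0.0635 -0.0773]
[-0.208 -0.723  2.251 -0.047  0.499  0.052] [ 0.001 -0.003  0.001 -0.002 -0.001 -0.001] 29.999053180217743
```

View pics/fin.png

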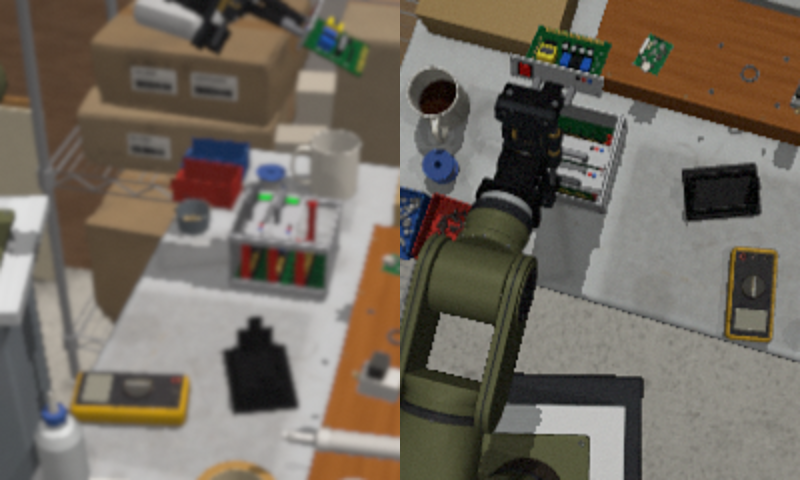

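The final view shows the failed module held still at (338,45) in the composite, tilted about 64° with its components up. Two green-flag modules are seated in the rack, and the stand is empty.

```bash
python3 -c "
from workcell import job_done
print(job_done())"
```

```text
the job is handed in; nothing more can be done
None
```

The spare is home in the front slot. The failed module is held still about 64° from upright, components up, well clear above the rack; the good module is still seated, and the job is handed in after about 14 s.

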